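# Clear the nail clipper out of the soap dish, then put the soap in

### The arm

A 6-joint arm with a two-finger parallel gripper is mounted at the origin on the work surface. World frame = base frame: x ahead of the robot, y to its left, z up, the work surface at z = 0. Lengths are in m, angles in rad, forces in N, time in s.
With the tool pointing down it reaches from about 0.325 to 0.75 m from the base axis. Payload 7.6 kg.
Tool frame: the origin (TCP) lies at the very end of the fingers, on their centre line; the grasp point (between the pads) lies 19 mm behind it; y points along the fingers, x is the direction in which the jaws open and shut, and the axes are right-handed (so a half turn about y gives the same grasp; the last joint's range is limited). The gripper opens to 85 mm and grips with 20 to 120 N. Pads are 22 mm wide; open, the fingers measure 114 mm over their backs; the gripper's body (76 mm by 85 mm) begins 54 mm behind the grasp point. The pads swing forward as they close: fully open they stand 13 mm farther back than shut.
Start: joints at [-1.257, 0.052, 1.401, -0, 1.689, -0.07], TCP at [0.197, -0.487, 0.231] pointing down, gripper open.
Joint ranges: [-2.9, 2.9], [-0.91, 2.17], [0.12, 2.37], [-1.06, 4.2], [0.26, 2.73], [-2.93, 2.93]. Speed limits (rad/s): [2.57, 2.57, 3.01, 3.14, 3.14, 3.14].

### API

Orientations are given as a 3x3 rotation matrix whose columns are the frame's x, y, z axes.
In Python, from bench import telemetry, grab_frame, r gives the robot as it stands. The module is installed in compiled form; this text tells all that it offers.
- The arm moves only by the shell command python3 -m inch 'ROWS' [FORCE]. ROWS is JSON, a list of rows, each a list of 3 entries, a list of its own where there are three numbers: the closure, from 0 (fully open) to 1 (shut), then the shift along the tool's x, y, z in cm, then the turn, a rotation vector about the tool's x, y, z in rad. A call has 1 to 12 rows; each row shifts and turns the commanded pose from where the row before left it, along the tool's axes as they then stand; what a row does not reach is not made up. A row lasts 1/12 s, in which the tool goes at most 41.7 mm and 7.16 degrees, less where a joint would pass 70% of its speed; a pose out of reach is approached as far as the arm can. A call with a gripper value outside its range is refused whole. The fingers move at their own pace and stop on an object; FORCE is the grip in N (left out, the last holds). Time passes only in rows, so rows that do not move let the fingers close. It gives the time, the measured TCP pose, the force and the opening at its end, in the units of the state.
- telemetry.sense(): the state, without advancing time (a new reading comes with each control period).
- grab_frame(name): name is "scene" or "top" or "wrist"; returns a dict with "img" (420x560x3 uint8, red, green, blue), "depth" (420x560 float32, m along the optical axis (not along the pixel's ray), 0 where there is no reading), "intrinsics" (3x3 intrinsics, pixels), "origin" and "orientation" of the camera in the world. Camera axes: x right, y down, z forward; pixel columns grow to the right and rows downward; lengths in m; the calibration is good to about 2 mm. A picture is of the moment at which its call begins.
- r.job_done(): hands the job in, once; it reports no verdict.
The state is a dict: "time_s": time; "joint_positions": joint angles; "dq": joint speeds; "joint_torque": joint torques, N m; "position": TCP position; "eef_rot": TCP orientation; "force": force on the tool from outside, world axes, zero at the start; "moment": the same for the moment, N m; "finger_gap": finger opening in m.
Only numpy, scipy, OpenCV 4.12 (cv2) and the standard library are available. Lean on these libraries where they do the work, as an engineer would, in place of code of your own. Each camera call takes 0.05 s, during which the arm holds its last target.

### The job

Someone has left the steel nail clipper lying in the frosted glass soap dish. First take the clipper out and lay it down inside the shallow wooden tray; then put the bar of green soap (not the dark grey pumice stone) into the emptied dish, lying flat on the dish's floor, and let go of both.

Things in the scene. Friction and masses are not known exactly. Their poses are not given: they have to be found in the camera images.
- clipper_center (a point): Centre (half-way up) of the folded steel nail clipper, a loose bar 80 mm long (its x), 14 mm wide (its y) and 16 mm high (its z up), about 55 g. It starts lying flat on the floor of the soap dish, roughly along the dish's length, and stands 8 mm above the dish's rim. Pinch it across its 14 mm width.
- soap_center (a point): Centre (half-way up) of the bar of green soap, a loose rounded block 80 mm long (its x), 52 mm wide (its y) and 30 mm high (its z up), about 120 g, lying flat on the ledge. A dark grey pumice stone, 84 x 50 x 28 mm, lies near it, sometimes nearer the robot and sometimes farther; the two may have swapped places.
- dish_floor (a point): Centre of the inner floor of the frosted, bluish glass soap dish, which is fixed to the ledge; x along its length, y across, z up. Outside 140 x 110 mm, rim 18 mm above the ledge; inside 128 x 98 mm, flat floor 10 mm above the ledge (8 mm below the rim). The dish is to the robot's left or right, the tray on the other side. The soap fits in it at any yaw.
- tray_floor (a point): Centre of the inner floor of the shallow brown wooden tray, which is fixed to the ledge; x along its length, y across, z up. Outside 190 x 130 mm, rim 14 mm above the ledge; inside 178 x 118 mm, flat floor 6 mm above the ledge (8 mm below the rim). Empty at the start.
Mind the look-alikes: they are no part of the job. What is shaped like the part that bears dish_floor but yellow is not meant.

How it is judged:
On the way, in this order (a step that is already met when the one before it is completed fails the run):
1. the clipper lies in the wooden tray, let go (x of clipper_center in the frame of tray_floor between -0.085 and 0.085 m and y of clipper_center in the frame of tray_floor between -0.055 and 0.055 m and z of clipper_center in the frame of tray_floor between 0.003 and 0.0105 m and contact force between the fingers and anything else below 0.3 N), for 0.2 s.
2. then the green soap lies flat in the dish (x of soap_center in the frame of dish_floor between -0.04 and 0.04 m and y of soap_center in the frame of dish_floor between -0.03 and 0.03 m and z of soap_center in the frame of dish_floor between 0.01 and 0.0175 m and angle between soap_center's own z axis and vertical below 0.17 rad), for 0.2 s.
At the end, for the whole second after the job is handed in: Clipper on the tray floor inside its rim (centre within 85 mm lengthwise, 55 mm crosswise of the tray centre, 3-10.5 mm above its floor); green soap flat on the dish floor (centre within 40 mm along, 30 mm across, 10-17.5 mm above the floor, tilt under 10 degrees); both released (all of step 2 and x of clipper_center in the frame of tray_floor between -0.085 and 0.085 m and y of clipper_center in the frame of tray_floor between -0.055 and 0.055 m and z of clipper_center in the frame of tray_floor between 0.003 and 0.0105 m); the robot touches nothing.
It also fails if it takes over 56 s, if anything falls off the work surface, if the arm or the gripper's body presses on something with over 40 N, if the wrist force passes 120 N, or if a joint passes its speed limit or range.

## Working session

There is one attempt and no reset: what is moved stays moved. The work goes in short steps, Python scripts to look and compute and a shell command to move; the robot and the scene stay as the last step left them, time stands still between calls to the robot, and variables do not carry over. Pictures are saved under pics/ and viewed, and the job is handed in when it is done.

```bash
mkdir -p pics; python3 - <<'E'
from bench import telemetry, grab_frame, r
import cv2,numpy as np,pickle
s=telemetry.sense()
for k in s: print(k,np.round(s[k],3).tolist())
for n in("scene","top"):
    f=grab_frame(n); pickle.dump(f,open(f"{n}0.pkl","wb"))
    cv2.imwrite(f"pics/{n}0.png",f["img"][:,:,::-1]); print(n,f["origin"],np.round(f["orientation"],3).tolist(),f["intrinsics"])
E
```

```text
time_s 0.0
joint_positions [-1.257, 0.053, 1.402, -0.0, 1.689, -0.07]
dq [0.0, 0.0, -0.001, 0.001, 0.002, -0.002]
joint_torque [0.001, -38.166, -36.019, 0.0, 0.006, 0.0]
position [0.196, -0.487, 0.23]
eef_rot [[0.374, -0.001, 0.927], [-0.927, 0.002, 0.374], [-0.002, -1.0, 0.0]]
force [-0.155, 0.042, -0.134]
moment [0.041, -0.004, -0.003]
finger_gap 0.085
scene [ 1.44403786 -0.25901295  0.89145868] [[0.141, 0.669, -0.73], [0.99, -0.085, 0.114], [0.014, -0.739, -0.674]] [[508.64958405   0.         277.41793239]
 [  0.         508.64958405 211.44119895]
 [  0.           0.           1.        ]]
top [ 0.44594632 -0.13034345  1.09379229] [[0.009, -0.996, 0.091], [-1.0, -0.008, 0.014], [-0.013, -0.091, -0.996]] [[432.76149163   0.         269.87084654]
 [  0.         432.76149163 199.09747168]
 [  0.           0.           1.        ]]
```

View pics/top0.png

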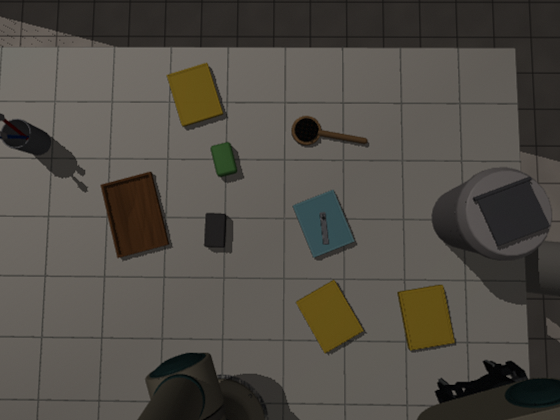

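View pics/scene0.png

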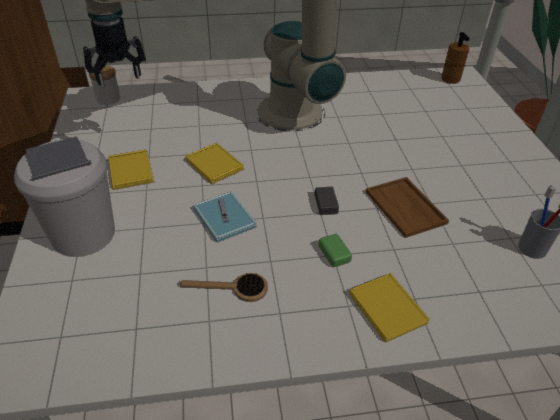

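The top view shows one blue dish at about (323,223), which holds the clipper at (324,228). The tray is at (136,214), the green soap at (223,159) and the dark pumice at (215,230). Three yellow dishes at (195,95), (329,316) and (427,317) are look-alikes, so the blue one is the target. Next I'll confirm this in a crop and measure.

```bash
cat > h.py <<'E'
import numpy as np,cv2
def ray(f,uv,z):
    K=f["intrinsics"];d=f["orientation"]@np.array([(uv[0]-K[0,2])/K[0,0],(uv[1]-K[1,2])/K[1,1],1])
    o=np.array(f["origin"]);return o+d*(z-o[2])/d[2]
def cloud(f):
    K=f["intrinsics"];v,u=np.mgrid[:420,:560];d=f["depth"]
    p=np.stack([(u-K[0,2])/K[0,0]*d,(v-K[1,2])/K[1,1]*d,d],-1)
    return p@np.array(f["orientation"]).T+f["origin"]
def rect(f,mask,z):
    """largest contour -> plane z -> minAreaRect (centre,len,wid,yaw of long side)"""
    c=max(cv2.findContours(mask.astype(np.uint8),0,cv2.CHAIN_APPROX_NONE)[0],key=cv2.contourArea)
    P=np.array([ray(f,q[0],z)[:2] for q in c])*1000
    (cx,cy),(w,h),a=cv2.minAreaRect(P.astype(np.float32))
    if w<h:w,h,a=h,w,a+90
    a=(a+90)%180-90
    return [round(float(x),1) for x in(cx,cy,w,h,a)],c
E
python3 - <<'E'
import pickle,cv2,numpy as np
from h import *
for n in("top","scene"):
    f=pickle.load(open(n+"0.pkl","rb"));im=f["img"];hsv=cv2.cvtColor(im,cv2.COLOR_RGB2HSV);H,S,V=cv2.split(hsv);C=cloud(f)
    for (u,v) in ([(323,223),(324,240),(136,214),(223,159),(215,230),(325,235),(260,200)] if n=="top" else [(223,205),(335,248)]): print(n,(u,v),hsv[v,u],np.round(C[v,u],3))
    masks=dict(dish=((H>85)&(H<110)&(S>70),.018),soap=((H>45)&(H<75)&(S>100),.03),tray=((H<18)&(S>110)&(V>40),.014))
    for k,(m,z) in masks.items():
        if k!="soap":
            m=cv2.morphologyEx(m.astype(np.uint8),cv2.MORPH_OPEN,np.ones((3,3)))
            # inside work area
        nn,lab,st,ce=cv2.connectedComponentsWithStats(m.astype(np.uint8))
        for i in range(1,nn):
            if st[i,4]>150: print(n,k,st[i].tolist(),rect(f,lab==i,z)[0])
    if n=="top":
        cv2.imwrite("pics/crop0.png",cv2.resize(im[120:270,90:370][:,:,::-1],None,fx=2.8,fy=2.8,interpolation=2))
E
```

```text
top (323, 223) [135   8  65] [ 0.446 -0.13   1.094]
top (324, 240) [135   9  57] [ 0.444 -0.249  0.028]
top (136, 214) [ 13 178  53] [0.504 0.223 0.005]
top (223, 159) [ 54 121  74] [0.642 0.002 0.03 ]
top (215, 230) [ 0 15 33] [0.465 0.018 0.031]
top (325, 235) [120   4  62] [ 0.456 -0.252  0.027]
top (260, 200) [ 18  26 100] [ 0.543 -0.09   0.001]
top dish [294, 191, 59, 65, 2171] [485.3, -248.0, 136.5, 106.7, 22.1]
top dish [151, 354, 54, 23, 582] [142.5, 105.1, 137.7, 32.6, -68.0]
top dish [506, 379, 54, 28, 1236] [86.8, -745.9, 127.7, 62.0, -89.2]
top soap [211, 143, 26, 33, 617] [641.8, 0.3, 79.2, 50.2, 14.7]
top tray [318, 130, 49, 12, 216] [706.2, -296.8, 123.7, 11.3, 79.8]
top tray [107, 177, 60, 79, 3250] [499.1, 218.6, 176.8, 117.5, 15.5]
scene (223, 205) [110   8  95] [ 0.467 -0.247  0.028]
scene (335, 248) [ 54 108 106] [0.65  0.003 0.026]
scene dish [272, 22, 30, 17, 335] [-616.3, 86.2, 163.5, 122.6, -6.2]
scene dish [309, 64, 34, 33, 694] [-175.9, 160.0, 248.9, 106.3, -22.3]
scene dish [199, 196, 52, 39, 1067] [488.0, -245.8, 122.4, 97.3, 21.8]
scene soap [533, 0, 27, 50, 506] [-552.1, 1215.7, 582.4, 108.0, -29.8]
scene soap [319, 235, 32, 31, 587] [657.1, -0.7, 88.9, 55.6, 14.8]
scene tray [0, 0, 71, 148, 7532] [-518.3, -916.8, 1247.7, 225.4, 13.7]
scene tray [443, 43, 26, 40, 531] [-264.8, 686.4, 348.7, 74.2, -27.5]
scene tray [515, 98, 33, 32, 657] [104.2, 786.5, 224.3, 84.8, -39.6]
scene tray [367, 179, 81, 57, 2533] [510.6, 224.4, 196.6, 136.3, 15.0]
scene tray [190, 282, 47, 6, 214] [712.2, -285.4, 101.5, 13.5, 79.9]
```

View pics/crop0.png

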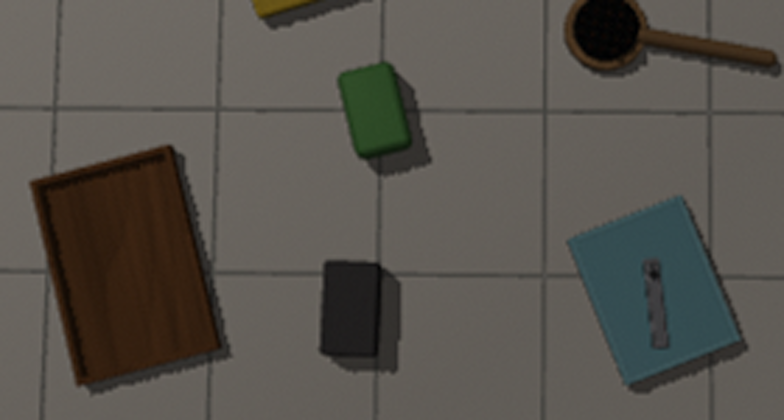

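The crop confirms it: blue dish with the steel clipper at top-view (324,228), green soap measuring 79x50 mm at (223,159), and the unsaturated grey pumice at (215,230). Next I'll measure the clipper.

```bash
python3 - <<'E'
import pickle,cv2,numpy as np
from h import *
for n in("top","scene"):
    f=pickle.load(open(n+"0.pkl","rb"));hsv=cv2.cvtColor(f["img"],cv2.COLOR_RGB2HSV);H,S,V=cv2.split(hsv);C=cloud(f)
    box=np.zeros(S.shape,bool)
    if n=="top": box[205:250,310:338]=1
    else: box[193:228,210:238]=1
    m=box&(S<50)
    print(n,m.sum(),rect(f,m,.026)[0])
    h=m&(f["depth"]>0)&(C[...,2]>.02); print(np.round(np.median(C[h],0),3), np.round(C[h].mean(0),3))
E
```

```text
top 188 [473.9, -248.8, 77.2, 14.3, 7.0]
[ 0.468 -0.25   0.025] [ 0.468 -0.25   0.025]
scene 260 [471.9, -247.4, 112.2, 70.6, -4.8]
[ 0.47  -0.248  0.024] [ 0.468 -0.247  0.024]
```

```bash
cat > go.py <<'E'
import sys,numpy as np
from bench import telemetry
s=telemetry.sense();R=np.array(s["eef_rot"]);p=np.array(s["position"])
x,y,z,yaw=map(float,sys.argv[1:5])   # target mm, yaw deg of tool x (world)
cur=np.degrees(np.arctan2(R[1,0],R[0,0]))
d=((yaw-cur)+90)%180-90
print("t",round(s["time_s"],2),"pos",np.round(p*1000,1),"yaw",round(cur,1),"j6",np.round(s["joint_positions"][5],2),"gap",round(s["finger_gap"]*1000,1),"F",np.round(s["force"],1),"tilt",np.round(R[2],3))
print("turn about tool y (rad):",round(-np.radians(d),3)," shift now (cm, tool):",np.round(R.T@(np.array([x,y,z])-p*1000)/10,2))
c,si=np.cos(np.radians(cur+d)),np.sin(np.radians(cur+d));R2=np.array([[c,0,-si],[si,0,c],[0,-1,0]])
print("shift after turn:",np.round(R2.T@(np.array([x,y,z])-p*1000)/10,2))
E
python3 -m inch '[[0,[0,0,0],[0,0.087,0]],[0,[0,0,0],[0,0.087,0]],[0,[0,0,0],[0,0.087,0]]]' 40
python3 go.py 473 -249 150 -83
```

```text
time_s: 0.35
position: [0.1966, -0.4866, 0.2308]
eef_rot: [[0.118, -0.0, 0.993], [-0.993, 0.001, 0.118], [-0.001, -1.0, -0.0]]
force: [-0.0, -0.8, 0.0]
finger_gap: 0.0852
t 0.35 pos [ 196.6 -486.6  230.8] yaw -83.2 j6 0.19 gap 85.2 F [-0.  -0.8  0. ] tilt [-0.001 -1.    -0.   ]
turn about tool y (rad): -0.004  shift now (cm, tool): [-20.32   8.09  30.26]
shift after turn: [-20.22   8.08  30.33]
```

```bash

python3 -m inch '[[0,[-1,0.4,1.5],[0,0,0]],[0,[-1.8,0.7,2.6],[0,0,0]],[0,[-1.8,0.7,2.6],[0,0,0]],[0,[-1.8,0.7,2.6],[0,0,0]],[0,[-1.8,0.7,2.6],[0,0,0]],[0,[-1.8,0.7,2.6],[0,0,0]],[0.5,[-1.8,0.7,2.6],[0,0,0]],[0.5,[-1.8,0.7,2.6],[0,0,0]],[0.5,[-1.8,0.7,2.6],[0,0,0]],[0.5,[-1.8,0.7,2.6],[0,0,0]],[0.5,[-1.8,0.7,2.6],[0,0,0]],[0.5,[-1.2,0.5,2.6],[0,0,0]]]'
python3 -m inch '[[0.5,[0,0,0],[0,0,0]],[0.5,[0,0,0],[0,0,0]]]'
python3 go.py 473 -249 50 -83
python3 - <<'E'
from bench import grab_frame
import cv2,pickle
f=grab_frame("wrist");pickle.dump(f,open("w1.pkl","wb"));cv2.imwrite("pics/w1.png",f["img"][:,:,::-1]);print(f["origin"],f["orientation"])
E
```

```text
time_s: 1.35
position: [0.4713, -0.2475, 0.1512]
eef_rot: [[0.123, -0.001, 0.992], [-0.992, 0.001, 0.123], [-0.001, -1.0, -0.001]]
force: [-0.6, -0.6, 1.4]
finger_gap: 0.0429
time_s: 1.52
position: [0.471, -0.2484, 0.1513]
eef_rot: [[0.125, -0.002, 0.992], [-0.992, 0.001, 0.125], [-0.001, -1.0, -0.002]]
force: [-0.8, 0.1, -0.1]
finger_gap: 0.0428
t 1.52 pos [ 471.  -248.4  151.3] yaw -82.8 j6 0.89 gap 42.8 F [-0.8  0.1 -0.1] tilt [-0.001 -1.    -0.002]
turn about tool y (rad): 0.003  shift now (cm, tool): [ 0.1  10.13  0.21]
shift after turn: [ 0.09 10.13  0.19]
[ 0.53871704 -0.24077866  0.29256009] [[ 1.24156750e-01 -9.56842558e-01 -2.62749729e-01]
 [-9.92262617e-01 -1.19718250e-01 -3.29004515e-02]
 [ 2.46144130e-05  2.64801547e-01 -9.64302930e-01]]
```

View pics/w1.png

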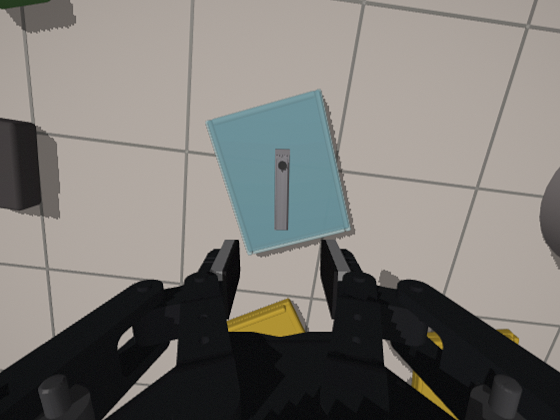

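The wrist view shows the blue dish, with the clipper centred near (282,189), upright in the frame and so lined up with the jaws.

```bash
python3 - <<'E'
import pickle,cv2,numpy as np
from h import *
f=pickle.load(open("w1.pkl","rb"));hsv=cv2.cvtColor(f["img"],cv2.COLOR_RGB2HSV);H,S,V=cv2.split(hsv)
box=np.zeros(S.shape,bool);box[140:240,262:302]=1
print(rect(f,box&(S<50),.026)[0])
m=(H>85)&(H<110)&(S>60);print(rect(f,cv2.morphologyEx(m.astype(np.uint8),2,np.ones((3,3))),.018)[0])
E
```

```text
[479.4, -249.7, 77.3, 13.4, 6.3]
[491.4, -248.0, 133.2, 104.7, 22.0]
```

```bash

python3 -m inch '[[0.5,[0.16,1,0.5],[0,0,0]],[0.5,[0,2.5,0],[0,0,0]],[0.5,[0,2.5,0],[0,0,0]],[0.5,[0,2.5,0],[0,0,0]],[0.5,[0,1.5,0],[0,0,0]],[0.5,[0,1,0],[0,0,0]],[0.5,[0,1,0],[0,0,0]],[0.5,[0,0,0],[0,0,0]]]'
python3 go.py 476 -249.5 13 -83.4
```

```text
time_s: 2.23
position: [0.4747, -0.2505, 0.0305]
eef_rot: [[0.122, -0.002, 0.993], [-0.993, 0.001, 0.122], [-0.002, -1.0, -0.002]]
force: [-0.6, 0.4, 0.7]
finger_gap: 0.0427
t 2.23 pos [ 474.7 -250.5   30.5] yaw -83.0 j6 0.89 gap 42.7 F [-0.6  0.4  0.7] tilt [-0.002 -1.    -0.002]
turn about tool y (rad): 0.007  shift now (cm, tool): [-0.08  1.75  0.14]
shift after turn: [-0.08  1.75  0.14]
```

```bash

python3 -m inch '[[0.5,[-0.05,0.7,0],[0,0,0]],[0.5,[0,0.6,0],[0,0,0]],[0.5,[0,0.4,0],[0,0,0]],[0.5,[0,0,0],[0,0,0]],[1,[0,0,0],[0,0,0]],[1,[0,0,0],[0,0,0]],[1,[0,0,0],[0,0,0]],[1,[0,0,0],[0,0,0]],[1,[0,0,0],[0,0,0]],[1,[0,0,0],[0,0,0]]]' 40
python3 go.py 476 -249.5 13 -83.4
```

```text
time_s: 3.07
position: [0.4761, -0.2502, 0.0159]
eef_rot: [[0.123, 0.001, 0.992], [-0.992, -0.001, 0.123], [0.001, -1.0, 0.001]]
force: [-0.4, 0.4, 4.2]
finger_gap: 0.0127
t 3.07 pos [ 476.1 -250.2   15.9] yaw -83.0 j6 0.9 gap 12.7 F [-0.4  0.4  4.2] tilt [ 0.001 -1.     0.001]
turn about tool y (rad): 0.008  shift now (cm, tool): [-0.07  0.29 -0.  ]
shift after turn: [-0.07  0.29 -0.  ]
```

```bash

python3 -m inch '[[1,[0,-0.3,0],[0,0,0]],[1,[0,-1,0],[0,0,0]],[1,[0,-2,0],[0,0,0]],[1,[0,-3,0],[0,0,0]],[1,[0,-3,0],[0,0,0]],[1,[0,0,0],[0,0,0]]]'
python3 go.py 507 221 100 105
python3 - <<'E'
from bench import grab_frame
import cv2,pickle
f=grab_frame("wrist");cv2.imwrite("pics/w2.png",f["img"][:,:,::-1])
E
```

```text
time_s: 3.57
position: [0.4783, -0.2515, 0.1158]
eef_rot: [[0.122, 0.009, 0.992], [-0.992, -0.006, 0.123], [0.007, -1.0, 0.009]]
force: [0.9, -0.8, 0.0]
finger_gap: 0.0128
t 3.57 pos [ 478.3 -251.5  115.8] yaw -83.0 j6 0.9 gap 12.8 F [ 0.9 -0.8  0. ] tilt [ 0.007 -1.     0.009]
turn about tool y (rad): -0.139  shift now (cm, tool): [-46.56   1.33   8.62]
shift after turn: [-44.9    1.58  15.  ]
```

View pics/w2.png

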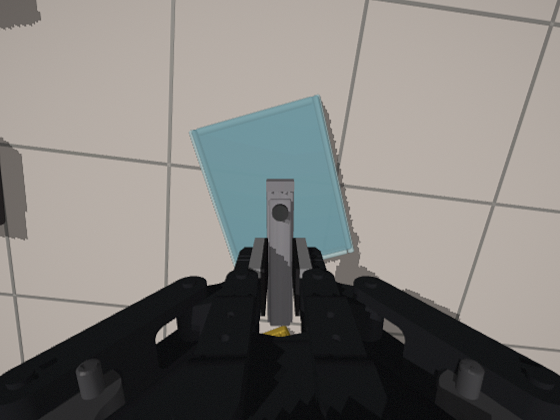

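The wrist view shows the clipper held between the pads at about (280,250), with the dish empty below it. Next I'll carry it to the tray.

```bash

python3 -m inch '[[1,[0,0,0],[0,-0.07,0]],[1,[0,0,0],[0,-0.069,0]],[1,[-1.6,0,0.5],[0,0,0]],[1,[-3.2,0,1],[0,0,0]],[1,[-3.2,0,1],[0,0,0]],[1,[-3.2,0,1],[0,0,0]],[1,[-3.2,0,1],[0,0,0]],[1,[-3.2,0,1],[0,0,0]],[1,[-3.2,0,1],[0,0,0]],[1,[-3.2,0,1],[0,0,0]],[1,[-3.2,0,1],[0,0,0]],[1,[-3.2,0,1],[0,0,0]]]'
python3 -m inch '[[1,[-3.2,0,1],[0,0,0]],[1,[-3.2,0,1],[0,0,0]],[1,[-3.2,0,1],[0,0,0]],[1,[-3.2,0,1],[0,0,0]],[1,[-1.6,0,1],[0,0,0]],[1,[0,0,0],[0,0,0]],[1,[0,0,0],[0,0,0]]]'
python3 go.py 507 221 40 105
python3 - <<'E'
from bench import grab_frame
import cv2,pickle
f=grab_frame("wrist");cv2.imwrite("pics/w3.png",f["img"][:,:,::-1])
E
```

```text
time_s: 4.62
position: [0.4879, 0.0699, 0.1074]
eef_rot: [[0.259, -0.002, 0.966], [-0.966, -0.0, 0.259], [-0.0, -1.0, -0.002]]
force: [1.0, -0.5, -0.6]
finger_gap: 0.0126
time_s: 5.2
position: [0.499, 0.2208, 0.1071]
eef_rot: [[0.261, -0.002, 0.965], [-0.965, -0.001, 0.261], [0.001, -1.0, -0.002]]
force: [0.6, 0.2, -0.4]
finger_gap: 0.0124
t 5.2 pos [499.  220.8 107.1] yaw -74.9 j6 1.66 gap 12.4 F [ 0.6  0.2 -0.4] tilt [ 0.001 -1.    -0.002]
turn about tool y (rad): 0.002  shift now (cm, tool): [0.18 6.71 0.79]
shift after turn: [0.18 6.71 0.77]
```

View pics/w3.png

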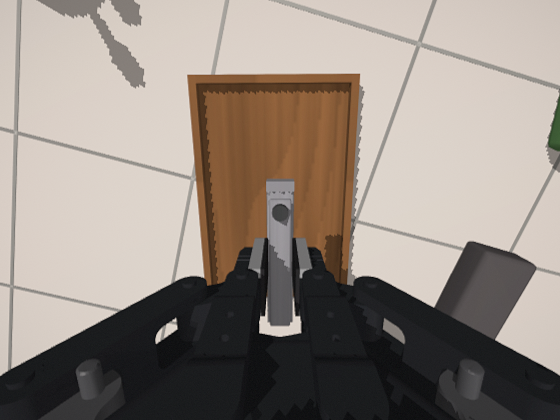

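The wrist view shows the clipper over the middle of the tray and parallel to it. Lowering now.

```bash

python3 -m inch '[[1,[0.2,2,0.4],[0,0,0]],[1,[0,2.5,0.3],[0,0,0]],[1,[0,2,0],[0,0,0]],[1,[0,1,0],[0,0,0]],[1,[0,0.6,0],[0,0,0]],[1,[0,0.4,0],[0,0,0]],[1,[0,0.3,0],[0,0,0]],[1,[0,0,0],[0,0,0]],[1,[0,0,0],[0,0,0]]]'
python3 go.py 507 221 12 105
```

```text
time_s: 6.0
position: [0.5076, 0.2203, 0.0212]
eef_rot: [[0.259, 0.001, 0.966], [-0.966, 0.0, 0.259], [-0.0, -1.0, 0.002]]
force: [-0.6, 0.3, -1.5]
finger_gap: 0.0128
t 6.0 pos [507.6 220.3  21.2] yaw -75.0 j6 1.65 gap 12.8 F [-0.6  0.3 -1.5] tilt [-0.    -1.     0.002]
turn about tool y (rad): -0.0  shift now (cm, tool): [-0.08  0.92 -0.04]
shift after turn: [-0.08  0.92 -0.04]
```

```bash

python3 -m inch '[[1,[0,0.4,0],[0,0,0]],[1,[0,0.2,0],[0,0,0]],[1,[0,0,0],[0,0,0]],[1,[0,0.1,0],[0,0,0]],[1,[0,0.1,0],[0,0,0]],[1,[0,0,0],[0,0,0]]]'
```

```text
time_s: 6.5
position: [0.507, 0.2202, 0.0121]
eef_rot: [[0.259, -0.0, 0.966], [-0.966, -0.0, 0.259], [0.0, -1.0, -0.0]]
force: [0.2, 0.2, -0.7]
finger_gap: 0.0125
```

```bash

python3 -m inch '[[1,[0,0.1,0],[0,0,0]],[1,[0,0.1,0],[0,0,0]],[1,[0,0,0],[0,0,0]]]'
```

```text
time_s: 6.75
position: [0.5072, 0.2202, 0.0119]
eef_rot: [[0.259, -0.0, 0.966], [-0.966, -0.0, 0.259], [0.0, -1.0, -0.0]]
force: [-6.6, -2.5, 11.3]
finger_gap: 0.0125
```

Contact with the tray floor (11 N). Now I'll back off 1 mm, open and retreat.

```bash

python3 -m inch '[[1,[0,-0.1,0],[0,0,0]],[0.5,[0,0,0],[0,0,0]],[0.5,[0,0,0],[0,0,0]],[0.5,[0,0,0],[0,0,0]],[0.5,[0,-1,0],[0,0,0]],[0.5,[0,-2,0],[0,0,0]],[0.5,[0,-3,0],[0,0,0]],[0,[0,-3,0],[0,0,0]],[0,[0,-2,0],[0,0,0]],[0,[0,0,0],[0,0,0]]]'
python3 go.py 645 0 120 104
python3 - <<'E'
from bench import grab_frame
import cv2,pickle
f=grab_frame("wrist");cv2.imwrite("pics/w4.png",f["img"][:,:,::-1])
E
```

```text
time_s: 7.58
position: [0.5096, 0.2211, 0.1277]
eef_rot: [[0.259, 0.009, 0.966], [-0.966, 0.003, 0.259], [-0.001, -1.0, 0.01]]
force: [0.2, 0.3, 1.1]
finger_gap: 0.0764
t 7.58 pos [509.6 221.1 127.7] yaw -75.0 j6 1.65 gap 76.4 F [0.2 0.3 1.1] tilt [-0.001 -1.     0.01 ]
turn about tool y (rad): 0.018  shift now (cm, tool): [24.86  0.83  7.35]
shift after turn: [24.73  0.77  7.79]
```

View pics/w4.png

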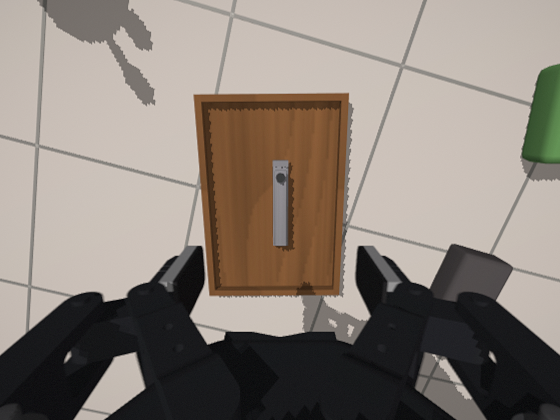

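The wrist view shows the clipper flat and released in mid-tray at (281,203). Next, the soap.

```bash

python3 -m inch '[[0,[1.6,0,0.4],[0,0,0]],[0,[3.1,0,1],[0,0,0]],[0,[3.1,0,1],[0,0,0]],[0,[3.1,0,1],[0,0,0]],[0,[3.1,0,1],[0,0,0]],[0,[3.1,0,1],[0,0,0]],[0,[3.1,0,1],[0,0,0]],[0,[3.1,0,0.6],[0,0,0]],[0,[1.6,0,0.4],[0,0,0]],[0,[0,0,0],[0,0,0]],[0,[0,0,0],[0,0,0]]]'
python3 - <<'E'
from bench import grab_frame
import cv2,pickle,numpy as np
from h import *
f=grab_frame("wrist");cv2.imwrite("pics/w5.png",f["img"][:,:,::-1])
H,S,V=cv2.split(cv2.cvtColor(f["img"],cv2.COLOR_RGB2HSV));m=(H>45)&(H<75)&(S>100)
C=cloud(f);q=m&(f["depth"]>0)&(C[...,2]>.027);print(rect(f,m,.03)[0],rect(f,m,.022)[0],np.percentile(C[q][:,2],[50,98]),rect(f,q,.03)[0])
E
python3 go.py 645 0 120 104.7
```

```text
time_s: 8.55
position: [0.6425, -0.0017, 0.1197]
eef_rot: [[0.257, -0.003, 0.966], [-0.966, 0.0, 0.257], [-0.001, -1.0, -0.002]]
force: [-0.4, 0.6, 0.7]
finger_gap: 0.0854
[650.8, 3.2, 77.2, 49.0, 14.9] [648.8, 2.8, 79.8, 50.7, 14.9] [0.02867457 0.03013139] [649.6, 3.3, 73.1, 47.4, 14.9]
t 8.6 pos [642.3  -0.8 120.1] yaw -75.0 j6 1.25 gap 85.1 F [-0.7  0.5  0.2] tilt [-0.001 -1.    -0.002]
turn about tool y (rad): 0.005  shift now (cm, tool): [-0.    0.01  0.28]
shift after turn: [-0.01  0.01  0.28]
```

View pics/w5.png

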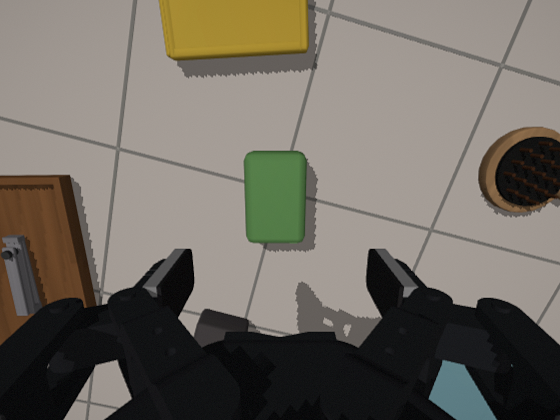

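The wrist view shows the green soap at (275,197), and the pumice mostly hidden at (220,325). Soap centre is about (647,2), 80x51 mm, top at 0.030 m, which all fits. Descending.

```bash

python3 -m inch '[[0,[-0.15,1,0.5],[0,0,0]],[0,[0,2.5,0],[0,0,0]],[0,[0,2.5,0],[0,0,0]],[0,[0,2,0],[0,0,0]],[0,[0,1.5,0],[0,0,0]],[0,[0,1,0],[0,0,0]],[0,[0,0.6,0],[0,0,0]],[0,[0,0.4,0],[0,0,0]],[0,[0,0,0],[0,0,0]]]'
python3 go.py 647 2 4 104.9
```

```text
time_s: 9.35
position: [0.6474, 0.002, 0.006]
eef_rot: [[0.259, -0.0, 0.966], [-0.966, -0.0, 0.259], [-0.0, -1.0, -0.0]]
force: [-0.1, -0.2, -0.3]
finger_gap: 0.0851
t 9.35 pos [647.4   2.    6. ] yaw -75.0 j6 1.25 gap 85.1 F [-0.1 -0.2 -0.3] tilt [-0. -1. -0.]
turn about tool y (rad): 0.002  shift now (cm, tool): [-0.01  0.2  -0.04]
shift after turn: [-0.01  0.2  -0.04]
```

```bash

python3 -m inch '[[0.5,[0,0,0],[0,0,0]],[0.6,[0,0,0],[0,0,0]],[0.8,[0,0,0],[0,0,0]],[0.8,[0,0,0],[0,0,0]],[0.8,[0,0,0],[0,0,0]],[0.8,[0,0,0],[0,0,0]]]' 40
python3 -m inch '[[0.8,[0,-0.5,0],[0,0,0]],[0.8,[0,-1,0],[0,0,0]],[0.8,[0,-2,0],[0,0,0]],[0.8,[0,-3,0],[0,0,0]],[0.8,[0,-3,0],[0,0,0]],[0.8,[0,0,0],[0,0,0]]]'
python3 go.py 490 -248 100 112
python3 - <<'E'
from bench import grab_frame
import cv2
f=grab_frame("wrist");cv2.imwrite("pics/w6.png",f["img"][:,:,::-1])
E
```

```text
time_s: 9.85
position: [0.6482, 0.0015, 0.0076]
eef_rot: [[0.259, 0.002, 0.966], [-0.966, -0.0, 0.259], [0.001, -1.0, 0.002]]
force: [-0.2, 0.3, 6.1]
finger_gap: 0.0512
time_s: 10.35
position: [0.6505, 0.0014, 0.1098]
eef_rot: [[0.259, 0.012, 0.966], [-0.966, -0.001, 0.259], [0.004, -1.0, 0.011]]
force: [1.9, 0.9, 1.7]
finger_gap: 0.0513
t 10.35 pos [650.5   1.4 109.8] yaw -75.0 j6 1.25 gap 51.3 F [1.9 0.9 1.7] tilt [ 0.004 -1.     0.011]
turn about tool y (rad): -0.122  shift now (cm, tool): [ 19.93   0.81 -21.97]
shift after turn: [ 17.11   0.98 -24.23]
```

View pics/w6.png

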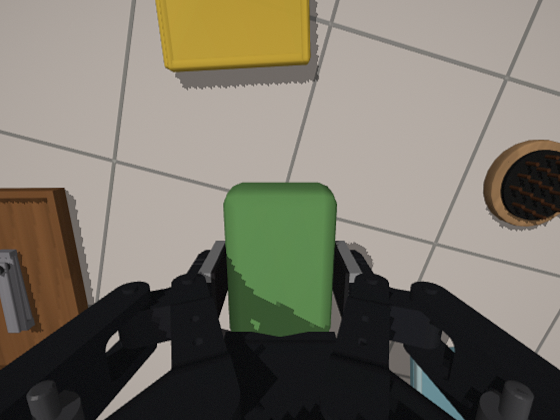

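The wrist view shows the soap level between the pads, centred near (280,260). Carrying it to the dish.

```bash

python3 -m inch '[[0.8,[0,0,0],[0,-0.061,0]],[0.8,[0,0,0],[0,-0.061,0]],[0.8,[0.9,0,-1.2],[0,0,0]],[0.8,[1.9,0,-2.7],[0,0,0]],[0.8,[1.9,0,-2.7],[0,0,0]],[0.8,[1.9,0,-2.7],[0,0,0]],[0.8,[1.9,0,-2.7],[0,0,0]],[0.8,[1.9,0,-2.7],[0,0,0]],[0.8,[1.9,0,-2.7],[0,0,0]],[0.8,[1.9,0,-2.7],[0,0,0]],[0.8,[1.9,0,-2.7],[0,0,0]],[0.8,[1,0,-1.4],[0,0,0]]]'
python3 -m inch '[[0.8,[0,0,0],[0,0,0]],[0.8,[0,0,0],[0,0,0]]]'
python3 go.py 488 -248 30 112
python3 - <<'E'
from bench import grab_frame
import cv2,pickle
for n in("wrist","top"):
    f=grab_frame(n);cv2.imwrite(f"pics/{n}7.png",f["img"][:,:,::-1]);pickle.dump(f,open(f"{n}7.pkl","wb"))
E
```

```text
time_s: 11.4
position: [0.4846, -0.2499, 0.1005]
eef_rot: [[0.372, -0.002, 0.928], [-0.928, 0.0, 0.372], [-0.001, -1.0, -0.002]]
force: [0.2, -0.3, -1.8]
finger_gap: 0.0512
time_s: 11.57
position: [0.4864, -0.2479, 0.1007]
eef_rot: [[0.373, -0.001, 0.928], [-0.928, 0.001, 0.373], [-0.001, -1.0, -0.001]]
force: [-0.3, -0.6, -0.9]
finger_gap: 0.0512
t 11.57 pos [ 486.4 -247.9  100.7] yaw -68.1 j6 0.65 gap 51.2 F [-0.3 -0.6 -0.9] tilt [-0.001 -1.    -0.001]
turn about tool y (rad): -0.002  shift now (cm, tool): [0.08 7.07 0.15]
shift after turn: [0.07 7.07 0.14]
```

View pics/wrist7.png

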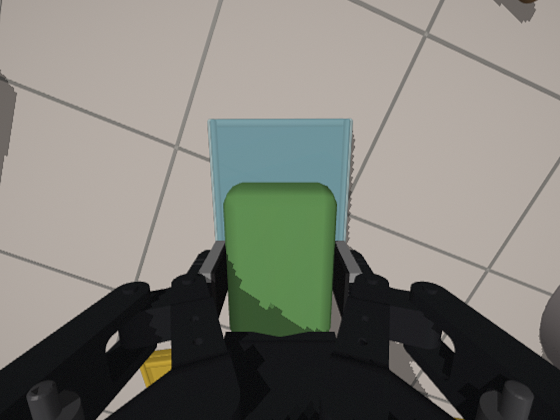

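The wrist view shows the soap centred across the dish (far rim at row 120, sides at columns 210 and 352). Checking the lengthwise fit before lowering.

```bash
python3 - <<'E'
import pickle,numpy as np
from h import *
f=pickle.load(open("wrist7.pkl","rb"));ax=np.array([.928,.373,0])
e=ray(f,(281,120),.018);print("dish far rim",np.round(e,3),"dish centre",np.round(e-.07*ax,3))
K=f["intrinsics"]
C=cloud(f);s=C[195:225,270:290].reshape(-1,3);print("soap top z",np.round(np.median(s,0),3))
zt=np.median(s[:,2]);e=ray(f,(281,182),zt-.004);print("soap far end",np.round(e,3),"centre",np.round(e-.04*ax,3))
E
```

```text
dish far rim [ 0.553 -0.223  0.018] dish centre [ 0.488 -0.249  0.018]
soap top z [ 0.517 -0.237  0.121]
soap far end [ 0.528 -0.233  0.117] centre [ 0.49  -0.248  0.117]
```

```bash

python3 -m inch '[[0.8,[0,1.5,0],[0,0,0]],[0.8,[0,2.5,0],[0,0,0]],[0.8,[0,2,0],[0,0,0]],[0.8,[0,1,0],[0,0,0]],[0.8,[0,0.5,0],[0,0,0]],[0.8,[0,0.3,0],[0,0,0]],[0.8,[0,0,0],[0,0,0]],[0.8,[0,0,0],[0,0,0]]]'
python3 go.py 488 -248 18 112
```

```text
time_s: 12.33
position: [0.4878, -0.2478, 0.0244]
eef_rot: [[0.375, 0.002, 0.927], [-0.927, -0.001, 0.375], [0.002, -1.0, 0.001]]
force: [-0.6, 0.1, -0.9]
finger_gap: 0.0512
t 12.33 pos [ 487.8 -247.8   24.4] yaw -68.0 j6 0.65 gap 51.2 F [-0.6  0.1 -0.9] tilt [ 0.002 -1.     0.001]
turn about tool y (rad): 0.0  shift now (cm, tool): [0.02 0.64 0.01]
shift after turn: [0.02 0.64 0.01]
```

```bash

python3 -m inch '[[0.8,[0,0.2,0],[0,0,0]],[0.8,[0,0.2,0],[0,0,0]],[0.8,[0,0.1,0],[0,0,0]],[0.8,[0,0,0],[0,0,0]],[0.8,[0,0,0],[0,0,0]]]'
```

```text
time_s: 12.75
position: [0.4871, -0.2477, 0.0184]
eef_rot: [[0.374, 0.0, 0.927], [-0.927, -0.0, 0.374], [0.0, -1.0, 0.0]]
force: [-0.1, -0.8, -1.1]
finger_gap: 0.0513
```

```bash

python3 -m inch '[[0.8,[0,0.1,0],[0,0,0]],[0.8,[0,0.05,0],[0,0,0]],[0.8,[0,0,0],[0,0,0]]]'
```

```text
time_s: 13.0
position: [0.4873, -0.2478, 0.0176]
eef_rot: [[0.374, 0.001, 0.927], [-0.927, -0.0, 0.374], [0.001, -1.0, 0.0]]
force: [-2.1, 0.6, 4.9]
finger_gap: 0.0509
```

Contact at the expected height. Releasing.

```bash

python3 -m inch '[[0.25,[0,-0.05,0],[0,0,0]],[0.25,[0,0,0],[0,0,0]],[0.25,[0,0,0],[0,0,0]],[0.25,[0,0,0],[0,0,0]],[0.25,[0,-0.5,0],[0,0,0]],[0.25,[0,-1.5,0],[0,0,0]],[0.1,[0,-3,0],[0,0,0]],[0.1,[0,-3,0],[0,0,0]],[0.1,[0,-3,0],[0,0,0]],[0.1,[0,-2,0],[0,0,0]],[0.1,[0,0,0],[0,0,0]],[0.1,[0,0,0],[0,0,0]]]'
python3 - <<'E'
from bench import grab_frame
import cv2,pickle
import numpy as np
from h import *
for n in("wrist","scene"):
    f=grab_frame(n);cv2.imwrite(f"pics/{n}8.png",f["img"][:,:,::-1])
    H,S,V=cv2.split(cv2.cvtColor(f["img"],cv2.COLOR_RGB2HSV));m=((H>45)&(H<75)&(S>90));m[:, :150]=0;m[:,450:]=0
    C=cloud(f);q=m&(f["depth"]>0)
    print(n,rect(f,m,.04)[0],np.percentile(C[q][:,2],[10,50,95]))
    if n=="wrist":
        P=C[q&(C[...,2]>.036)];A=np.c_[P[:,:2],np.ones(len(P))];print("slope",np.linalg.lstsq(A,P[:,2],rcond=None)[0][:2])
    elif 1:
        b=np.zeros(S.shape,bool);b[185:235,370:445]=1
        q=b&(S<60)&(f["depth"]>0);print("clip",q.sum(),np.round(np.median(C[q],0),3))
E
```

```text
time_s: 14.0
position: [0.4877, -0.2479, 0.1488]
eef_rot: [[0.374, 0.003, 0.927], [-0.927, -0.002, 0.374], [0.003, -1.0, 0.002]]
force: [-0.7, 0.5, -0.6]
finger_gap: 0.077
wrist [491.0, -247.7, 76.5, 49.2, 22.0] [0.0365027  0.03855213 0.03979968]
slope [-0.01209649  0.02287125]
scene [500.3, -247.4, 97.3, 53.1, 21.5] [0.02671319 0.03924204 0.23789183]
clip 1416 [0.523 0.219 0.001]
```

View pics/wrist8.png

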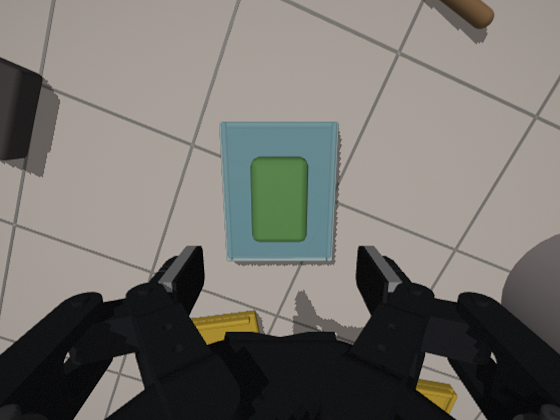

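View pics/scene8.png

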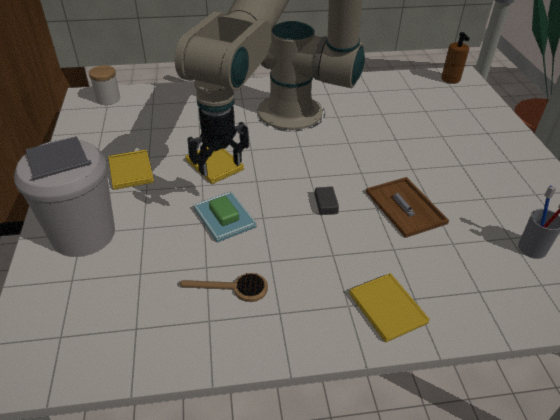

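The soap lies flat and centred in the dish: wrist (279,199), top at 0.040 m as expected. The clipper lies in the tray at scene (402,203). The gripper is clear at z = 0.149 m.

```bash
python3 -c "
from bench import r
print(r.job_done())"
```

```text
the job is handed in; nothing more can be done
None
```

I took the clipper out of the blue dish and let it go in the middle of the wooden tray. I then put the green soap flat and nearly centred in the dish, and handed the job in at about 14 s. The hand-in gave no verdict.

**Soap:** its centre measured (0.491, -0.248), about 3 mm from the dish centre. Its top is at 0.040 m as expected, and its tilt is under 2 degrees.

**Clipper:** both the wrist and scene views show it lying inside the tray. My last number for it in the scene view failed because the colour mask picked up the table instead, so that check is by eye, along with the release pose.

**Disagreement:** the top and wrist cameras differed by about 5 mm in x. I used values in between, which was well within tolerance.

**Contact:** the wrist force reached about 11 N when setting the clipper down. The gripper ended clear of everything at about 0.15 m.

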